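Draw two dowels from the bench dowel feeder

ROBOT

A 6-joint arm with a two-finger parallel gripper is mounted at the origin on a cart in front of the work surface, level with it; the furniture and walls round the work are solid. World frame = base frame: x ahead of the robot, y to its left, z up, the work surface at z = 0. Lengths are in m, angles in degrees, forces in N, time in s.
With the tool pointing down it reaches from about 0.4 to 0.825 m from the base axis. Payload 7 kg.
Tool frame: the origin (TCP) lies midway between the tips of the shut fingers; the grasp point (between the pads) lies 19 mm behind it; z points along the fingers, y is the line along which they close (so a half turn about z gives the same grasp; the last joint's range is limited). The gripper opens to 88 mm and grips with 3 to 60 N. Pads are 19 mm wide; open, the fingers measure 130 mm over their backs; the gripper's body (78 mm by 193 mm) begins 47 mm behind the grasp point.
Start: joints at [-49.211, 20.546, 0.682, 0, -70.136, -16.507], TCP at [0.278, -0.615, 0.227] pointing down, gripper open.
Joint ranges: [-176.03, 176.03], [-82.01, 121.73], [-58.28, 71.71], [-173.87, 95.51], [-174.79, -0.11], [-173.66, 173.66]. Speed limits (degrees/s): [136.94, 136.94, 172.46, 180, 180, 180].

INTERFACE

Orientations are given as [roll, pitch, yaw] about the fixed x, y, z axes, in that order (R = Rz(yaw) Ry(pitch) Rx(roll)).
In Python, from plant import telemetry, viewer, workorder gives the robot as it stands. The module is installed in compiled form; this text tells all that it offers.
- The arm moves only by the tool carry_out, never from a script. Its argument "rows" is a list of rows, each a list of 6 numbers: the shift along the tool's x, y, z in m, then the turn, a rotation vector about the tool's x, y, z in rad. In form: [[tx, ty, tz, ax, ay, az], ...]. A call has 1 to 8 rows; each row is the pose to reach, as a shift and turn from the pose commanded when the call began, along the tool's axes at that moment; what a row does not reach only later rows make up. A row lasts 1/8 s, in which the tool goes at most 62.5 mm and 10.7 degrees, less where a joint would pass 70% of its speed; a pose out of reach is approached as far as the arm can. A call with a gripper value outside its range is refused whole. "grip" is the gripper's target within -1 to 1 (fully open at 1, half-way at 0, shut at -1), set as the call begins (left out, the last holds). The fingers move at their own pace and stop on an object; the grip force is fixed at half the most. Time passes only in rows, so rows that repeat a pose let the fingers close. It gives the time, the measured TCP pose, the force, the opening and the grip force at its end, in the units of the state.
- telemetry.get_obs(): the state, without advancing time (a new reading comes with each control period).
- viewer.snapshot(name): name is "side" or "top" or "wrist"; returns the picture (480x640x3 uint8, red, green, blue); there is no depth.
- viewer.camera_info(name): a dict with "intrinsics" (3x3 intrinsics, pixels), "extrinsics" (4x4, takes a point from camera to world coordinates); the wrist camera has in their place "tool_from_camera" (4x4, takes a point from camera to tool coordinates, whose origin is the TCP and whose axes are the flange's). Camera axes: x right, y down, z forward; pixel columns grow to the right and rows downward; lengths in m; the calibration is good to about 2 mm. The wrist camera is an equidistant fisheye: a pixel r from the principal point sees the ray r / f radians off the axis. A picture is of the moment at which its call begins: read the wrist's pose just before it. camera_info takes no time and is no camera call.
- workorder.close_job(): hands the job in; it is judged then, once.
The state is a dict: "clock": time; "joint_pos": joint angles; "qvel": joint speeds; "tau": joint torques, N m; "tool_pos": TCP position; "orientation": TCP orientation; "force": force on the tool from outside, world axes, zero at the start; "moment": the same for the moment, N m; "opening": finger opening in m; "gripper_force": force on a finger pad.
Only numpy, scipy, OpenCV 4.12 (cv2) and the standard library are available. Lean on these libraries where they do the work, as an engineer would, in place of code of your own. Each camera call takes 0.05 s, during which the arm holds its last target. There are 200 camera calls.

TASK

Two dowels are wanted from the dowel feeder on the bench. Push the catch tray along its runners, fully home against the end stop under the mouth of the chute; then press the feeder's paddle right down with the fingertips and let it come all the way up again, twice, so that each stroke drops one dowel into the tray. Exactly two dowels must end up in the tray with the rest waiting behind the closed gate: do not touch the dowels, do not lift or tip the tray, and leave the things lying around the feeder where they are.

Things in the scene. Friction and masses are not known exactly. Their poses are not given: they have to be found in the camera images.
- feeder: Shop-made wooden dowel feeder screwed to the bench; never moves, but its place and turn differ each start. Origin on the bench top, below the gate. Own x: uphill along the chute, from the tray end (-x) to the paddle end (+x). Own y: across the chute, towards the robot, the way the tray pulls out. z up. Base board and tray bed are 12 mm thick; base spans x -22 to 200 mm, y +-68 mm.
- gate_line (a point): On the chute floor at the gate, feeder (0, 0, 70 mm). The chute, 84 mm wide inside, falls 16 degrees to its open lip at feeder x -29 mm, 62 mm above the bench; closed upper end at x 125 mm. The steel cross bar over the gate, parallel to y (+-59 mm, x -19 to -2 mm), has its top 106 mm above the bench with the gate shut, 122 mm with it lifted.
- tray_home (a point): Where the tray's origin lies when home: feeder (-68, 5, 12 mm), on the tray bed. Two 11 mm high runners along feeder y guide the tray with 1.5 mm play each side, from y -75 to 150 mm; the bed spans x -124 to -12 mm, y -85 to 155 mm. A fixed end stop, 18 mm high, faces the tray's -y wall.
- lever (a joint): Rocking lever, pivoted on the chute 82 mm uphill of the gate: paddle on its upper end, steel gate plate on its lower end. 0 = at rest, gate shut (its weight returns it when let go); 0.20 rad = paddle down on its post. From about 0.10 the gate lets a dowel pass while a tongue rises behind it and holds back the rest: one dowel a stroke, however long. The next rolls up as the gate shuts.
- paddle (a point): Middle of the paddle's top: a wooden plate 50 mm (feeder x) by 124 mm (feeder y) with a thin black rubber tread, about 135 mm above the bench at rest, sloping up 16 degrees away from the gate. Pressed right down it drops about 15 mm and lies nearly level. 2 to 3 N straight down moves it; at the end of its travel it is rigid.
- tray: Loose open wooden catch tray, cork floor, about 0.3 kg, 90 mm (own x) by 140 mm (own y) by 34 mm high, walls 6 mm, on the tray bed between the runners. Origin: centre of its underside; axes parallel to the feeder's. Starts pulled out 50 to 75 mm to feeder +y. It can be pushed on its +y wall: outer face 70 mm from the origin, top 46 mm above the bench.
- dowel_1: Plain wooden dowel, 12 mm diameter, 80 mm long, number 1 in the queue counted from the gate. Origin at its centre, own y along its length; it rolls, so its x and z turn. At the start it lies across the chute behind the gate, touching its neighbours.
- dowel_2: Plain wooden dowel, 12 mm diameter, 80 mm long, number 2 in the queue counted from the gate. Origin at its centre, own y along its length; it rolls, so its x and z turn. At the start it lies across the chute behind the gate, touching its neighbours.
- dowel_3: Plain wooden dowel, 12 mm diameter, 80 mm long, number 3 in the queue counted from the gate. Origin at its centre, own y along its length; it rolls, so its x and z turn. At the start it lies across the chute behind the gate, touching its neighbours.
- dowel_4: Plain wooden dowel, 12 mm diameter, 80 mm long, number 4 in the queue counted from the gate. Origin at its centre, own y along its length; it rolls, so its x and z turn. At the start it lies across the chute behind the gate, touching its neighbours.
- dowel_5: Plain wooden dowel, 12 mm diameter, 80 mm long, number 5 in the queue counted from the gate. Origin at its centre, own y along its length; it rolls, so its x and z turn. At the start it lies across the chute behind the gate, touching its neighbours.
- dowel_6: Plain wooden dowel, 12 mm diameter, 80 mm long, number 6 in the queue counted from the gate. Origin at its centre, own y along its length; it rolls, so its x and z turn. At the start it lies across the chute behind the gate, touching its neighbours.
- glue_stick: White and red glue bottle, 34 mm diameter, 110 mm tall, standing on the bench on the robot's side of the feeder; not to be moved. Origin under its centre.
- plane_hammer: Small brass hammer with wooden handle, 200 mm long (own y, head at -y), 76 mm wide at the head, lying on the bench to the right of the tray, near the front edge; not to be moved. Origin at the middle of its underside.
- stain_jar: Small round jar of stain with a pale lid, 55 mm diameter, 34 mm high, on the bench beyond the paddle end of the feeder; not to be moved. Origin under its centre.
Things that resemble listed ones, but are neither listed nor needed, are in the scene too. What is shaped like the dowel_6 but orange is not meant.

How it is judged:
By the outcome, as a careful person would: the job done as asked, in the order asked, and still so for the second after the job is handed in, with the robot touching nothing.
It also fails if it takes over 58 s, if anything falls off the work surface, if the arm or the gripper's body presses on something with over 40 N, if the wrist force passes 120 N, or if a joint passes its speed limit or range.

## Working session

There is one attempt and no reset: what is moved stays moved. The work goes in short steps, Python scripts to look and compute and a tool call to move; the robot and the scene stay as the last step left them, time stands still between calls to the robot, and variables do not carry over. Pictures are saved under pics/ and viewed, at most 10 in all, crops included, and the job is handed in when it is done.

Besides the shell and the picture viewer there is one more tool, called after "Emit:" as name(argument=value, ...) on one line, values as JSON. carry_out: Moves the arm, as the interface text tells. Its arguments: {"type":"object","properties":{"rows":{"type":"array"},"grip":{"type":"number"}},"required":["rows"]}

```bash
mkdir -p pics; python3 - <<'E'
from plant import telemetry, viewer
import cv2,numpy as np
for n in ["top","side"]:
    im=viewer.snapshot(n); cv2.imwrite(f"pics/{n}0.png",im[:,:,::-1])
    c=viewer.camera_info(n); print(n,np.round(c["intrinsics"],1).tolist(),np.round(c["extrinsics"],4).tolist())
c=viewer.camera_info("wrist");print({k:np.round(v,4).tolist() if not isinstance(v,str) else v for k,v in c.items()})
o=telemetry.get_obs();print(o["clock"],o["tool_pos"],o["orientation"],o["opening"],o["force"])
E
```

```text
top [[566.1, 0.0, 310.5], [0.0, 566.1, 242.0], [0.0, 0.0, 1.0]] [[0.0268, -0.9978, 0.0608, 0.4474], [-0.9996, -0.0263, 0.0092, -0.0144], [-0.0076, -0.061, -0.9981, 1.3619], [0.0, 0.0, 0.0, 1.0]]
side [[455.3, 0.0, 318.4], [0.0, 455.3, 236.7], [0.0, 0.0, 1.0]] [[0.9972, 0.0331, -0.0667, 0.5816], [0.0745, -0.4642, 0.8826, -0.9287], [-0.0018, -0.8851, -0.4654, 0.5778], [0.0, 0.0, 0.0, 1.0]]
{'intrinsics': [[371.6483, 0.0, 319.3856], [0.0, 371.6483, 245.5093], [0.0, 0.0, 1.0]], 'tool_from_camera': [[0.0006, -0.9596, -0.2812, 0.0763], [1.0, 0.0008, -0.0005, 0.0001], [0.0007, -0.2812, 0.9596, -0.1569], [0.0, 0.0, 0.0, 1.0]]}
0.1 [ 0.27734538 -0.61491182  0.22571679] [ 1.79914645e+02 -8.53614899e-03 -1.55726446e+02] 0.08765118066458413 [ 0.16133209 -0.50966667 -0.01697037]
```

View pics/top0.png

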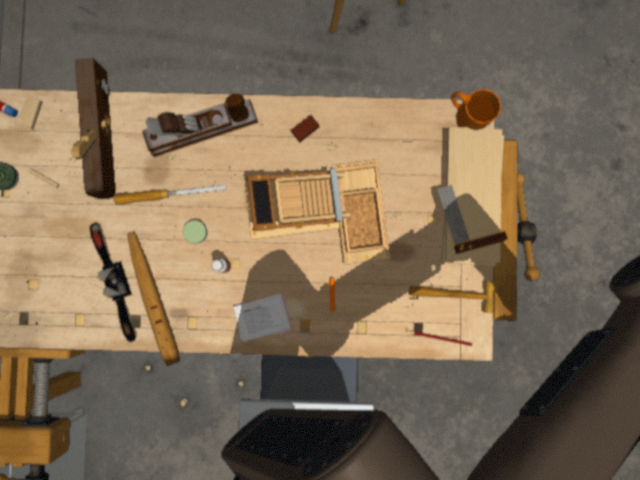

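View pics/side0.png

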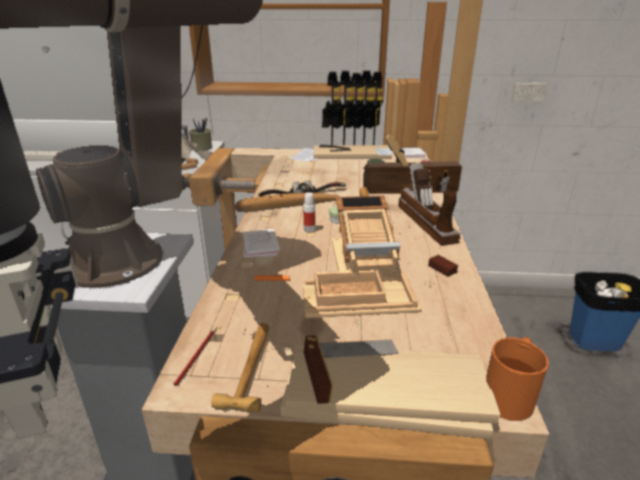

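Top view: black paddle tread (262,202), chute with dowels (305,198), steel cross bar (336,194), tray with cork floor (363,220), glue bottle (220,265), jar (195,231), hammer (455,293), orange dowel decoy (332,294). Side view agrees: paddle (362,202), bar (370,246), tray (350,289).

```bash
cat > h.py <<'E'
from plant import telemetry, viewer
import cv2,numpy as np
def ray(n,uv,z):
    c=viewer.camera_info(n);K=c["intrinsics"];T=c["extrinsics"]
    d=T[:3,:3]@np.linalg.inv(K)@np.array([uv[0],uv[1],1.]);return T[:3,3]+d*(z-T[2,3])/d[2]
def proj(n,p):
    c=viewer.camera_info(n);T=np.linalg.inv(c["extrinsics"]);q=c["intrinsics"]@(T[:3,:3]@np.asarray(p)+T[:3,3]);return q[:2]/q[2]
def biggest(m,box):
    x0,y0,x1,y1=box;k=np.zeros_like(m);k[y0:y1,x0:x1]=m[y0:y1,x0:x1]
    cs,_=cv2.findContours(k,cv2.RETR_EXTERNAL,cv2.CHAIN_APPROX_NONE)
    c=max(cs,key=cv2.contourArea);return cv2.minAreaRect(c)
E
python3 - <<'E'
from h import *
im=cv2.imread("pics/top0.png");hsv=cv2.cvtColor(im,cv2.COLOR_BGR2HSV)
pad=(hsv[:,:,2]<75).astype(np.uint8)
bar=((im[:,:,0].astype(int)>im[:,:,2]-5)&(hsv[:,:,2]>80)).astype(np.uint8)
cork=((hsv[:,:,1]>105)&(hsv[:,:,2]>75)).astype(np.uint8)
for n,m,b,z in [("pad",pad,(245,170,280,230),.135),("bar",bar,(325,160,350,225),.106),("cork",cork,(346,190,383,255),.018)]:
    try:
        r=biggest(m,b);bp=cv2.boxPoints(r);print(n,np.round(r[0],1),np.round(r[1],1),round(r[2],1),np.round([ray("top",p,z)[:2] for p in bp],4).tolist(),np.round(ray("top",r[0],z),4))
    except Exception as e: print(n,e)
cr=im[150:275,235:400];cv2.imwrite("pics/c1.png",cv2.resize(cr,None,fx=4.8,fy=4.8,interpolation=cv2.INTER_CUBIC))
E
```

```text
pad [261.6 201.5] [42.4 14.8] 82.9 [[0.6514, 0.1292], [0.6563, 0.0972], [0.5642, 0.0829], [0.5594, 0.1146]] [0.6077 0.1059 0.135 ]
bar [335.3 194.5] [49.7  5.5] 82.9 [[0.6861, -0.041], [0.6879, -0.0531], [0.5773, -0.0695], [0.5755, -0.0575]] [ 0.6315 -0.0553  0.106 ]
cork [364. 222.] [64. 36.] 90.0 [[0.656, -0.0835], [0.6582, -0.1694], [0.5052, -0.1724], [0.5029, -0.087]] [ 0.5803 -0.1281  0.018 ]
```

View pics/c1.png

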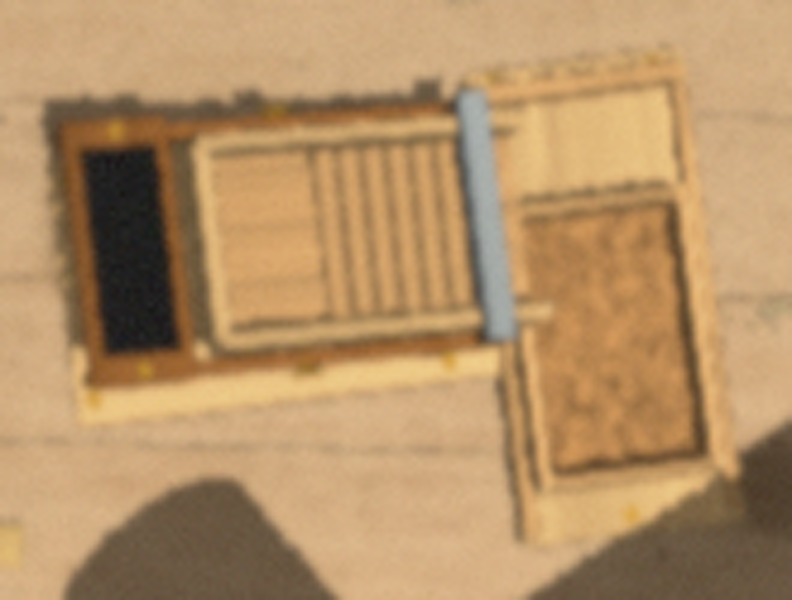

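Could be taken for what I want: the orange dowel (332,294), the pencil (443,336) and the plank with the square at (470,180). The real targets fit the description: black-tread paddle (262,202), feeder dowels at about (318–330,196), cork tray (363,220). The close crop confirms them. Next: feeder pose, tray face and the first move.

```bash
cat >> h.py <<'E'
YAW=98.5;a=np.radians(YAW);FX=np.array([np.cos(a),np.sin(a)]);FY=np.array([-np.sin(a),np.cos(a)])
O=np.array([.6315,-.0553])+.0105*FX
from scipy.spatial.transform import Rotation as R
def f2w(x,y,z): return np.r_[O+x*FX+y*FY,z]
def w2f(p): d=np.asarray(p)[:2]-O;return np.array([d@FX,d@FY])
def move(p,rpy=(180,0,-81.5)):
    o=telemetry.get_obs();Rc=R.from_euler('xyz',o["orientation"],degrees=True)
    print("shift",np.round(Rc.inv().apply(p-np.array(o["tool_pos"])),4),"turn",np.round((Rc.inv()*R.from_euler('xyz',rpy,degrees=True)).as_rotvec(),4),"t",o["clock"],"F",np.round(o["force"],1),"feeder",np.round(w2f(o["tool_pos"])*1000,1),np.round(o["tool_pos"][2],4))
E
python3 - <<'E'
from h import *
print("O",O)
px=lambda u,v:(235+(u+.5)/4.8-.5,150+(v+.5)/4.8-.5)
for n,u,v,z in [("tray+y outer",630,480,.046),("tray inner corner",555,472,.046),("bed corner",530,543,.012),("wall-y",600,195,.046),("right wall in",690,330,.046)]: print(n,np.round(w2f(ray("top",px(u,v),z))*1000,1))
print("pad",w2f(ray("top",(261.6,201.5),.135))); print("pad w",f2w(.152,0,.135))
print("home origin w",f2w(-.068,.005,.012), "glue",w2f(ray("top",(220,265),.11)))
move(f2w(-.074,.185,.20))
E
```

```text
O [ 0.629948   -0.04491533]
tray+y outer [-68.3 128.2]
tray inner corner [-32.7 120. ]
bed corner [-18.3 152. ]
wall-y [-71.4 -11.5]
right wall in [-106.5   59.4]
pad [ 0.15254891 -0.000421  ]
pad w [0.60748097 0.10541508 0.135     ]
home origin w [ 0.63505396 -0.11290746  0.012     ] glue [0.26233122 0.12517337]
shift [-0.3576  0.3537  0.0262] turn [ 1.4000e-03  8.0000e-04 -1.2955e+00] t 0.1 F [ 0.2 -0.5 -0. ] feeder [-511.6  433. ] 0.2257
```

Emit:
carry_out(rows=[[-0.045, 0.044, 0.003, 0, 0, -0.16], [-0.09, 0.088, 0.006, 0, 0, -0.32], [-0.134, 0.132, 0.01, 0, 0, -0.48], [-0.18, 0.176, 0.013, 0, 0, -0.64], [-0.224, 0.22, 0.016, 0, 0, -0.8], [-0.268, 0.265, 0.02, 0, 0, -0.97], [-0.312, 0.31, 0.023, 0, 0, -1.13], [-0.3576, 0.3537, 0.026, 0.001, 0.001, -1.2955]], grip=-1)

```text
clock: 1.1
tool_pos: [0.4568, -0.1472, 0.2007]
orientation: [-180.0, -0.1, -81.2]
force: [1.3, -0.6, -0.2]
opening: 0.0131
gripper_force: 0.0
```

```bash
python3 -c "
from h import *
move(f2w(-.074,.185,.028))"
```

```text
shift [-0.0018 -0.0013  0.1727] turn [-0.0005 -0.0013  0.0056] t 1.1 F [ 1.3 -0.6 -0.2] feeder [-75.6 186.3] 0.2007
```

Emit:
carry_out(rows=[[0, 0, 0.04, 0, 0, 0], [0, 0, 0.09, 0, 0, 0], [0, 0, 0.13, 0, 0, 0], [0, 0, 0.16, 0, 0, 0], [0, 0, 0.172, 0, 0, 0], [0, 0, 0.172, 0, 0, 0], [0, 0, 0.172, 0, 0, 0]])

```text
clock: 1.98
tool_pos: [0.4576, -0.1495, 0.0298]
orientation: [-179.9, -0.1, -81.5]
force: [-0.1, 0.1, -0.0]
opening: 0.0008
gripper_force: 0.0
```

```bash
python3 -c "
from h import *
move(f2w(-.074,.150,.028)); cv2.imwrite('pics/s1.png',viewer.snapshot('side')[180:380,220:520,::-1].repeat(2,0).repeat(2,1))"
```

```text
shift [-0.0039 -0.0359  0.0019] turn [-0.0019 -0.0016  0.0003] t 1.975 F [-0.1  0.1 -0. ] feeder [-78.  185.9] 0.0298
```

View pics/s1.png

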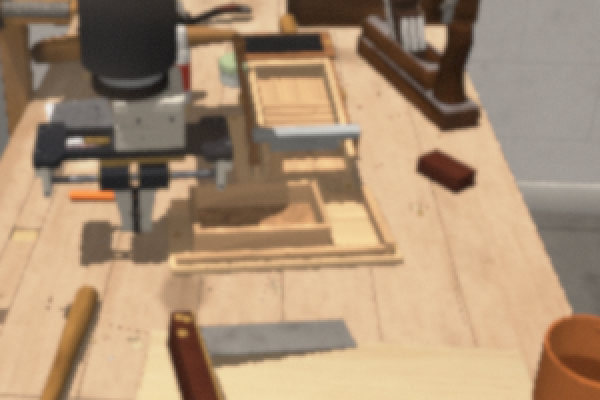

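Shut fingers (270,210 in the crop) stand in front of the tray's +y wall, clear of the glue bottle. Pushing gently now.

Emit:
carry_out(rows=[[-0.003, -0.008, 0.001, 0, 0, 0], [-0.003, -0.016, 0.001, 0, 0, 0], [-0.003, -0.024, 0.001, 0, 0, 0], [-0.003, -0.032, 0.001, 0, 0, 0], [-0.003, -0.04, 0.001, 0, 0, 0], [-0.003, -0.048, 0.001, 0, 0, 0], [-0.003, -0.056, 0.001, 0, 0, 0], [-0.003, -0.064, 0.001, 0, 0, 0]])

```text
clock: 3.02
tool_pos: [0.5199, -0.137, 0.0276]
orientation: [180.0, -0.1, -81.5]
force: [-2.3, -1.4, -0.6]
opening: 0.0006
gripper_force: 0.9
```

Emit:
carry_out(rows=[[0, -0.004, 0, 0, 0, 0], [0, -0.008, 0, 0, 0, 0], [0, -0.012, 0, 0, 0, 0], [0, -0.015, 0, 0, 0, 0], [0, -0.015, 0, 0, 0, 0]])

```text
clock: 3.65
tool_pos: [0.5351, -0.1347, 0.0279]
orientation: [-179.9, -0.1, -81.5]
force: [-0.3, 0.7, -1.6]
opening: 0.0001
gripper_force: 0.2
```

```bash
python3 -c "
from h import *
move(f2w(-.074,.086,.028)); cv2.imwrite('pics/s2.png',viewer.snapshot('side')[180:380,220:520,::-1].repeat(2,0).repeat(2,1))"
```

```text
shift [-0.0008 -0.0211 -0.0001] turn [-0.001  -0.0014  0.0004] t 3.65 F [-0.3  0.7 -1.6] feeder [-74.8 107.1] 0.0279
```

View pics/s2.png

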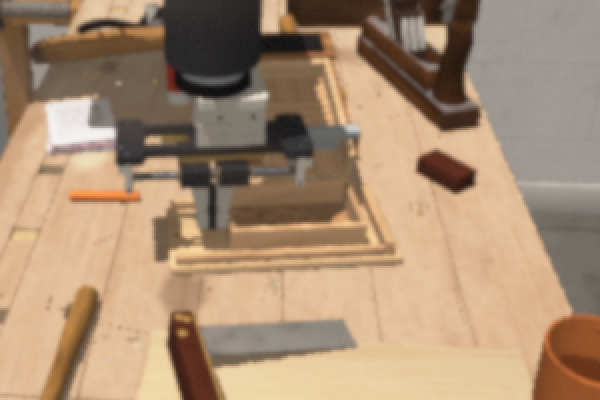

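The tray (290,225) has followed the fingers and is close to the end stop (375,225). Continuing slowly until the force rises.

Emit:
carry_out(rows=[[0, -0.002, 0, 0, 0, 0], [0, -0.004, 0, 0, 0, 0], [0, -0.006, 0, 0, 0, 0], [0, -0.008, 0, 0, 0, 0], [0, -0.01, 0, 0, 0, 0]])

```text
clock: 4.32
tool_pos: [0.5444, -0.1333, 0.0278]
orientation: [-180.0, -0.1, -81.5]
force: [-4.1, -0.2, 3.2]
opening: 0.0005
gripper_force: 2.1
```

Emit:
carry_out(rows=[[0, -0.001, 0, 0, 0, 0], [0, -0.002, 0, 0, 0, 0], [0, -0.003, 0, 0, 0, 0], [0, -0.004, 0, 0, 0, 0]])

```text
clock: 4.82
tool_pos: [0.5483, -0.1327, 0.0277]
orientation: [-180.0, -0.1, -81.5]
force: [-2.5, -0.6, 2.9]
opening: 0.0006
gripper_force: 1.9
```

Emit:
carry_out(rows=[[0, -0.001, 0, 0, 0, 0], [0, -0.002, 0, 0, 0, 0], [0, -0.003, 0, 0, 0, 0], [0, -0.004, 0, 0, 0, 0]])

```text
clock: 5.32
tool_pos: [0.5523, -0.1321, 0.0277]
orientation: [-180.0, -0.1, -81.5]
force: [-4.5, 0.9, 1.9]
opening: 0.0007
gripper_force: 1.8
```

Emit:
carry_out(rows=[[0, -0.001, 0, 0, 0, 0], [0, -0.002, 0, 0, 0, 0], [0, -0.003, 0, 0, 0, 0], [0, -0.003, 0, 0, 0, 0]])

```text
clock: 5.82
tool_pos: [0.5528, -0.1321, 0.0274]
orientation: [179.8, -0.1, -81.5]
force: [-10.3, -1.1, 7.7]
opening: 0.0005
gripper_force: 5.3
```

Emit:
carry_out(rows=[[0, -0.001, 0, 0, 0, 0], [0, -0.002, 0, 0, 0, 0], [0, -0.002, 0, 0, 0, 0]])

```text
clock: 6.2
tool_pos: [0.5528, -0.1321, 0.0273]
orientation: [179.6, -0.0, -81.5]
force: [-15.2, -2.0, 12.1]
opening: 0.0002
gripper_force: 8.1
```

Emit:
carry_out(rows=[[0, 0.004, 0, 0, 0, 0], [0, 0.012, 0, 0, 0, 0], [0, 0.025, 0, 0, 0, 0], [0, 0.04, 0, 0, 0, 0], [0, 0.055, 0, 0, 0, 0], [0, 0.055, -0.06, 0, 0, 0], [0, 0.055, -0.12, 0, 0, 0], [0, 0.055, -0.17, 0, 0, 0]])

```text
clock: 7.2
tool_pos: [0.5022, -0.1395, 0.2003]
orientation: [-179.9, -0.1, -81.5]
force: [1.0, 0.5, -1.1]
opening: 0.0002
gripper_force: 0.0
```

```bash
python3 -c "
from h import *
move(f2w(.154,0,.20)); im=viewer.snapshot('top');cv2.imwrite('pics/t2.png',cv2.resize(im[140:280,235:400,::-1],None,fx=4,fy=4,interpolation=2))"
```

```text
shift [-0.2286 -0.1404  0.0003] turn [-0.0021 -0.0016  0.0002] t 7.2 F [ 1.   0.5 -1.1] feeder [-74.6 140.3] 0.2003
```

View pics/t2.png

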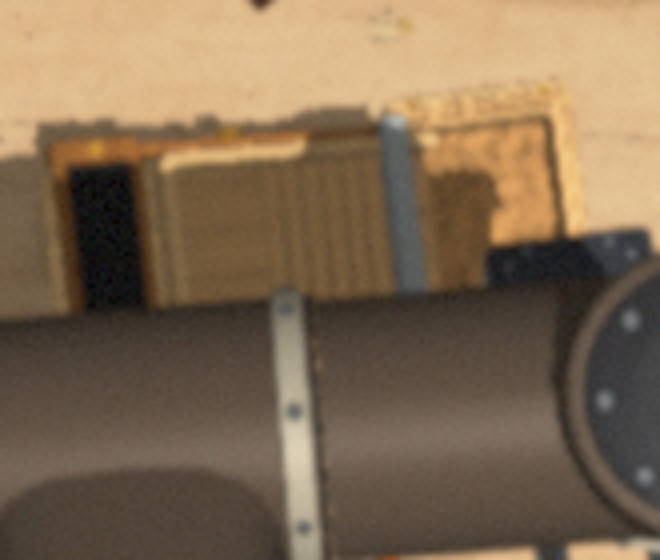

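The tray's -y wall lies against the end stop (crop 480,115) and the cork reaches right up to it, so the tray is home. Next, the paddle.

Emit:
carry_out(rows=[[-0.035, -0.021, 0, 0, 0, 0], [-0.075, -0.045, 0, 0, 0, 0], [-0.115, -0.07, 0, 0, 0, 0], [-0.155, -0.095, 0, 0, 0, 0], [-0.195, -0.12, 0, 0, 0, 0], [-0.22, -0.135, 0, 0, 0, 0], [-0.228, -0.14, 0, 0, 0, 0], [-0.228, -0.14, 0, 0, 0, 0]])

```text
clock: 8.25
tool_pos: [0.6071, 0.1067, 0.1971]
orientation: [180.0, -0.1, -81.5]
force: [0.1, -0.8, -0.0]
opening: 0.0006
gripper_force: 0.0
```

Emit:
carry_out(rows=[[0, 0, 0.02, 0, 0, 0], [0, 0, 0.04, 0, 0, 0], [0, 0, 0.05, 0, 0, 0], [0, 0, 0.055, 0, 0, 0], [0, 0, 0.055, 0, 0, 0]])

```text
clock: 8.88
tool_pos: [0.6075, 0.1065, 0.1427]
orientation: [-180.0, -0.1, -81.5]
force: [0.5, -0.0, 0.4]
opening: 0.0004
gripper_force: 0.0
```

```bash
python3 -c "
from h import *
move(f2w(.154,0,.135)); cv2.imwrite('pics/s3.png',viewer.snapshot('side')[160:330,230:480,::-1].repeat(3,0).repeat(3,1))"
```

```text
shift [-0.001   0.0002  0.0077] turn [-0.0003 -0.0014 -0.0002] t 8.875 F [ 0.5 -0.   0.4] feeder [153.   -0.2] 0.1427
```

View pics/s3.png

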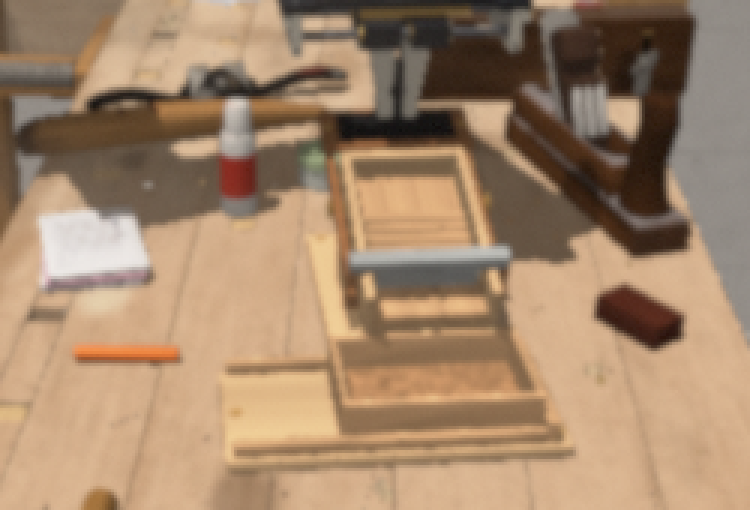

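Fingertips (397,120) are over the black tread, and the tray is home under the chute mouth and empty. Pressing.

Emit:
carry_out(rows=[[0, 0, 0.004, 0, 0, 0], [0, 0, 0.008, 0, 0, 0], [0, 0, 0.012, 0, 0, 0], [0, 0, 0.015, 0, 0, 0], [0, 0, 0.018, 0, 0, 0], [0, 0, 0.02, 0, 0, 0], [0, 0, 0.02, 0, 0, 0]])

```text
clock: 9.8
tool_pos: [0.6076, 0.1068, 0.1223]
orientation: [-180.0, -0.1, -81.5]
force: [0.4, 1.8, 2.9]
opening: 0.0007
gripper_force: 1.4
```

Emit:
carry_out(rows=[[0, 0, 0.001, 0, 0, 0], [0, 0, 0.002, 0, 0, 0], [0, 0, 0.003, 0, 0, 0], [0, 0, 0.004, 0, 0, 0], [0, 0, 0.004, 0, 0, 0]])

```text
clock: 10.42
tool_pos: [0.6076, 0.1069, 0.1196]
orientation: [-179.9, -0.1, -81.5]
force: [-3.3, 1.9, 12.2]
opening: 0.0007
gripper_force: 5.5
```

Emit:
carry_out(rows=[[0, 0, 0.001, 0, 0, 0], [0, 0, 0.001, 0, 0, 0], [0, 0, 0.001, 0, 0, 0], [0, 0, 0.001, 0, 0, 0]])

```text
clock: 10.92
tool_pos: [0.6076, 0.1069, 0.1195]
orientation: [-179.9, -0.1, -81.5]
force: [-6.4, 2.2, 17.6]
opening: 0.0001
gripper_force: 8.4
```

Emit:
carry_out(rows=[[0, 0, -0.004, 0, 0, 0], [0, 0, -0.008, 0, 0, 0], [0, 0, -0.013, 0, 0, 0], [0, 0, -0.018, 0, 0, 0], [0, 0, -0.025, 0, 0, 0], [0, 0, -0.032, 0, 0, 0], [0, 0, -0.032, 0, 0, 0], [0, 0, -0.032, 0, 0, 0]])

```text
clock: 11.92
tool_pos: [0.6073, 0.1069, 0.1493]
orientation: [180.0, -0.1, -81.5]
force: [-0.3, 0.4, -0.2]
opening: 0.0006
gripper_force: 0.0
```

Emit:
carry_out(rows=[[0, 0, 0, 0, 0, 0], [0, 0, 0, 0, 0, 0], [0, 0, 0, 0, 0, 0], [0, 0, 0, 0, 0, 0], [0, 0, 0, 0, 0, 0], [0, 0, 0, 0, 0, 0], [0, 0, 0, 0, 0, 0], [0, 0, 0, 0, 0, 0]])

```text
clock: 12.92
tool_pos: [0.6075, 0.1068, 0.1494]
orientation: [-180.0, -0.1, -81.5]
force: [0.3, -0.2, -0.5]
opening: 0.0007
gripper_force: 0.0
```

```bash
python3 -c "
from h import *
move(f2w(.154,0,.1427)); cv2.imwrite('pics/s4.png',viewer.snapshot('side')[160:330,230:480,::-1].repeat(3,0).repeat(3,1))"
```

```text
shift [-0.0006  0.0002  0.0067] turn [-0.0002 -0.0013  0.0002] t 12.925 F [ 0.3 -0.2 -0.5] feeder [153.4  -0.2] 0.1494
```

View pics/s4.png

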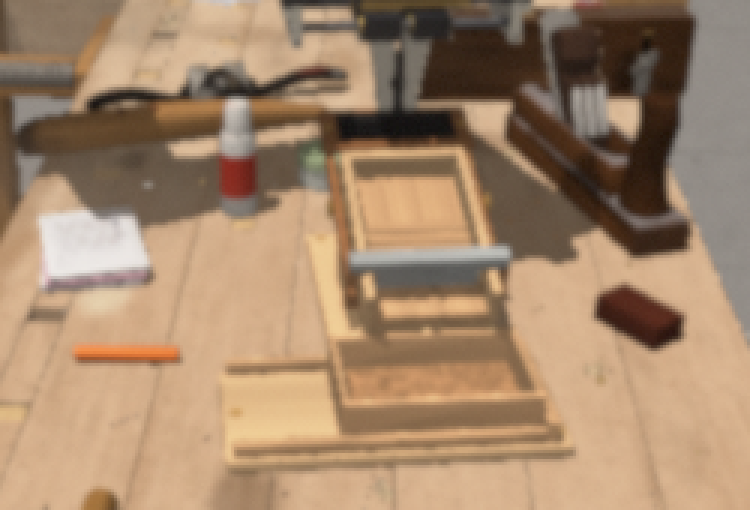

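One dowel has left the queue: its upper edge moved from (410,222) to (410,235), and the bar is back down. The dropped dowel is hidden behind the tray's near wall. Second stroke.

Emit:
carry_out(rows=[[0, 0, 0.005, 0, 0, 0], [0, 0, 0.01, 0, 0, 0], [0, 0, 0.015, 0, 0, 0], [0, 0, 0.019, 0, 0, 0], [0, 0, 0.023, 0, 0, 0], [0, 0, 0.027, 0, 0, 0], [0, 0, 0.03, 0, 0, 0], [0, 0, 0.032, 0, 0, 0]])

```text
clock: 13.98
tool_pos: [0.6078, 0.107, 0.1193]
orientation: [-179.9, -0.1, -81.4]
force: [-9.8, 3.7, 27.1]
opening: 0.0
gripper_force: 13.3
```

Emit:
carry_out(rows=[[0, 0, 0, 0, 0, 0], [0, 0, 0, 0, 0, 0], [0, 0, 0, 0, 0, 0], [0, 0, 0, 0, 0, 0], [0, 0, 0, 0, 0, 0], [0, 0, 0, 0, 0, 0], [0, 0, 0, 0, 0, 0]])

```text
clock: 14.85
tool_pos: [0.6078, 0.107, 0.1195]
orientation: [-179.9, -0.1, -81.5]
force: [-6.2, 3.1, 18.7]
opening: 0.0008
gripper_force: 8.4
```

Emit:
carry_out(rows=[[0, 0, -0.005, 0, 0, 0], [0, 0, -0.01, 0, 0, 0], [0, 0, -0.015, 0, 0, 0], [0, 0, -0.02, 0, 0, 0], [0, 0, -0.027, 0, 0, 0], [0, 0, -0.04, 0, 0, 0], [0, 0, -0.07, 0, 0, 0], [0, 0, -0.1, 0, 0, 0]])

```text
clock: 15.85
tool_pos: [0.6073, 0.1071, 0.2189]
orientation: [-180.0, -0.1, -81.5]
force: [0.2, 0.4, 0.0]
opening: 0.0004
gripper_force: 0.0
```

Emit:
carry_out(rows=[[0, 0, 0, 0, 0, 0], [0, 0, 0, 0, 0, 0], [0, 0, 0, 0, 0, 0], [0, 0, 0, 0, 0, 0], [0, 0, 0, 0, 0, 0], [0, 0, 0, 0, 0, 0]])

```text
clock: 16.6
tool_pos: [0.6074, 0.1069, 0.2173]
orientation: [180.0, -0.1, -81.5]
force: [-0.3, 0.3, -0.1]
opening: 0.0006
gripper_force: 0.0
```

```bash
python3 -c "
from h import *
move(f2w(.154,0,.2)); im=viewer.snapshot('top');s=viewer.snapshot('side')
a=cv2.resize(im[140:270,240:400],(492,400),interpolation=2);b=cv2.resize(s[210:330,310:430],(300,300),interpolation=2)
b=cv2.copyMakeBorder(b,0,100,0,0,0);cv2.imwrite('pics/f.png',np.hstack([a,b])[:,:,::-1])"
```

```text
shift [-0.0006  0.0002  0.0173] turn [ 0.0002 -0.0014  0.0001] t 16.6 F [-0.3  0.3 -0.1] feeder [153.4  -0.2] 0.2173
```

View pics/f.png

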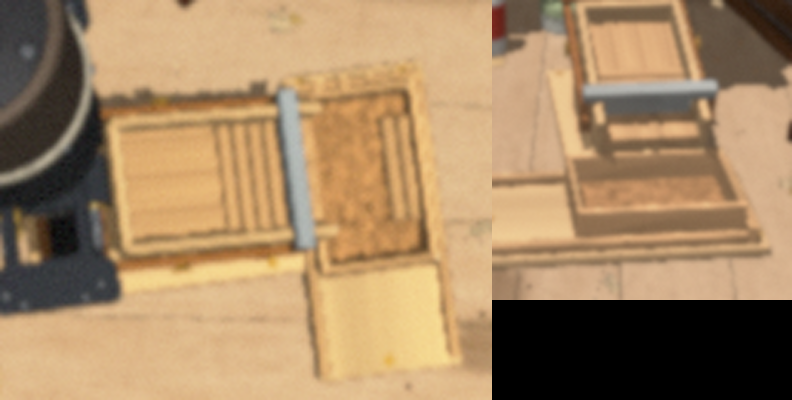

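Two dowels lie in the tray at (398,165). The remaining four wait behind the shut gate at about (245,180), and the tray is against the stop at (350,85).

```bash
python3 -c "
from plant import workorder
print(workorder.close_job())"
```

```text
the job is handed in; nothing more can be done
None
```

The tray is home against its end stop, two full paddle strokes dropped exactly two dowels into it, four wait behind the closed gate, and the job was handed in at about 17 s.

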